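# Balance a ballasted bar from the feed magazine on a post

### The job

Draw the bottom bar out of the feed magazine by its projecting end, so that the two bars above stay in the magazine. Hidden ballast makes the bar lopsided: a low trial lift shows where it balances, so that you can shift the grip there. Carry the bar level and set it on the small square pad of the balancing post so that it stays there level by itself, never letting it tip or hang steeply in the air, and leave the other things on the bench where they are.

Things in the scene. Friction and masses are not known exactly. Their poses are not given: they have to be found in the camera images.
- magazine: Fixed feed magazine: grey channel 46 mm wide (36 inside), 190 long, 60 high, feet to 43 mm either side. Origin on the bench under the stack's middle; y along the channel and out of its mouth, z up. Three bars lie in it lengthwise, one on another. Back wall and front gate hold the upper two; the bottom bar lies on the bench and passes under the gate.
- magazine_gate (a point): Lower edge of the magazine's front gate, middle of its outer face, 28 mm above the bench (y out of the mouth, z up). The gate ends 60 mm above the bench.
- bar_center (a point): Centre of the bottom bar, the one to take: steel tube 170 mm long (its y), 32 wide (x), 24 high (z), grey end caps; +y end starts 57 to 65 mm outside the gate. 0.34 to 0.40 kg. Hidden ballast fixed inside: it balances up to 40 mm from this centre along y, either way; nothing shows it. Held softly off balance it turns in the fingers, heavy end down; held firmly it puts a moment on the tool.
- bar_mid_center (a point): Centre of the second bar of the stack, same outside as the bottom bar; it drops to the bench inside the magazine when the bottom bar is drawn. It must stay in the magazine.
- bar_top_center (a point): Centre of the top bar of the stack, same outside; its upper face is 72 mm above the bench at the start. It must stay in the magazine.
- post_top (a point): Centre of the top face of the balancing post, 95 mm above the bench: flat square steel pad 20 x 20 mm, 12 mm thick (x, y along its edges, z up) on an 18 mm column with a round base 68 mm across, fixed to the bench. The bar may lie across it in any horizontal direction, underside on the pad.
- caliper: Bystander: steel vernier caliper, 72 x 210 x 16 mm, lying on the bench. Origin at the centre of its underside. Not to be disturbed.
- marker: Bystander: black and white marker pen, 119 mm long, 15 mm thick, lying on the bench. Origin at the centre of its underside. Not to be disturbed.
- tape_roll: Bystander: roll of yellow tape, 58 mm across, 19 mm high, lying flat. Origin at the centre of its underside. Not to be disturbed.
- housing_3: Bystander: small machined aluminium housing, 30 x 49 x 37 mm. Origin at the centre of its underside. Not to be disturbed.
- plug_gauge: Bystander: double-ended steel plug gauge, 107 mm long, 17 mm thick, lying on the bench. Origin at the centre of its underside. Not to be disturbed.
Mind the look-alikes: they are no part of the job. There is more than one size of the part that bears post_top; the job needs the larger.

How it is judged (in metres and radians):
On the way, in this order (a step that is already met when the one before it is completed fails the run):
1. the bottom bar is drawn clear of the magazine and the two others are still in it (y of bar_center in the frame of magazine above 0.18 m and height (world z) of bar_center below 0.04 m and x of bar_mid_center in the frame of magazine between -0.012 and 0.012 m and y of bar_mid_center in the frame of magazine between -0.02 and 0.02 m and x of bar_top_center in the frame of magazine between -0.012 and 0.012 m and y of bar_top_center in the frame of magazine between -0.02 and 0.02 m), for 0.1 s.
2. the bar is lifted clear of the bench and held level (height (world z) of bar_center above 0.06 m and angle between bar_center's own z axis and vertical below 0.12 rad), for 0.2 s.
At the end, for the whole second after the job is handed in: The bar rests on the post's pad alone, its centre 12 mm (within 4 mm) above the pad and within 60 mm of it sideways, level within 0.06 rad, released and at rest; the two other bars are in the magazine, within 12 mm across and 20 mm along of its middle (horizontal distance between bar_center and post_top below 0.06 m and z of bar_center in the frame of post_top between 0.008 and 0.016 m and angle between bar_center's own z axis and vertical below 0.06 rad and contact force between bar and post above 1.5 N and linear speed of bar below 0.01 m/s and angular speed of bar below 0.05 rad/s and x of bar_mid_center in the frame of magazine between -0.012 and 0.012 m and y of bar_mid_center in the frame of magazine between -0.02 and 0.02 m and x of bar_top_center in the frame of magazine between -0.012 and 0.012 m and y of bar_top_center in the frame of magazine between -0.02 and 0.02 m); the robot touches nothing.
It fails at once if the bar tips or hangs steeper than 0.4 rad with its centre more than 70 mm above the bench (height (world z) of bar_center above 0.07 m and angle between bar_center's own z axis and vertical above 0.4 rad).
It fails at once if a bystander is moved more than 40 mm (distance of any of caliper, marker, tape_roll, housing_3, plug_gauge from where it was at the start of the episode above 0.04 m).
It also fails if it takes over 72 s, if anything falls off the work surface, if the arm or the gripper's body presses on something with over 40 N, if the wrist force passes 120 N, or if a joint passes its speed limit or range.

### The arm

A 6-joint arm with a two-finger parallel gripper is mounted at the origin on a cart in front of the work surface, level with it; the furniture and walls round the work are solid. World frame = base frame: x ahead of the robot, y to its left, z up, the work surface at z = 0. Lengths are in mm, angles in rad, forces in N, time in s.
With the tool pointing down it reaches from about 325 to 925 mm from the base axis. Payload 3.1 kg.
Tool frame: the origin (TCP) lies on the centre line of the jaws, within the pads' length; the fingertips stand 17 mm ahead of it and the grasp point (between the pads) lies 2 mm behind it (robot.nose_length is the distance from the TCP to the fingertips, in mm); z points along the fingers, x is the direction in which the jaws open and shut, and the axes are right-handed (so a half turn about z gives the same grasp; the last joint's range is limited). The gripper opens to 85 mm and grips with 20 to 120 N. Pads are 22 mm wide; open, the fingers measure 114 mm over their backs; the gripper's body (76 mm by 85 mm) begins 54 mm behind the grasp point. The pads swing forward as they close: fully open they stand 13 mm farther back than shut.
Start: joints at [1.231, 0.217, 1.613, -0, 1.311, -0.112], TCP at [141.127, 608.87, 248.3] pointing down, gripper open.
Joint ranges: [-2.75, 2.75], [-0.78, 2.1], [0.31, 2.55], [-1.13, 4.27], [0.13, 2.63], [-2.58, 2.58]. Speed limits (rad/s): [2.79, 2.79, 3.14, 3.14, 3.14, 3.14].

### API

Orientations are given as a 3x3 rotation matrix whose columns are the frame's x, y, z axes.
In Python, from cell import readout, cams, robot gives the robot as it stands. The module is installed in compiled form; this text tells all that it offers.
- The arm moves only by the tool drive_tool, never from a script. Its argument "commands" is a list of rows, each a list of 5 numbers: the shift along the tool's x, y, z in cm, then the turn about the tool's z in degrees, then the closure, from 0 (fully open) to 1 (shut). A call has 1 to 12 rows; each row is the pose to reach, as a shift and turn from the pose commanded when the call began, along the tool's axes at that moment; what a row does not reach only later rows make up. A row lasts 1/12 s, in which the tool goes at most 41.7 mm and 7.16 degrees, less where a joint would pass 70% of its speed; a pose out of reach is approached as far as the arm can. A call with a gripper value outside its range is refused whole. The fingers move at their own pace and stop on an object; the grip force is fixed at half the most. Time passes only in rows, so rows that repeat a pose let the fingers close. It gives the time, the measured TCP pose, the force and the opening at its end, in the units of the state.
- readout.get_obs(): the state, without advancing time (a new reading comes with each control period).
- cams.snapshot(name): name is "side" or "top" or "wrist"; returns the picture (384x512x3 uint8, blue, green, red); there is no depth.
- cams.camera_params(name): a dict with "fx", "fy", "cx", "cy" (pixels), "dist_coeffs" ([k1, k2, p1, p2, k3] as OpenCV has them; the pictures are not rectified), "extrinsics" (4x4, takes a point from world to camera coordinates); the wrist camera has in their place "hand_eye" (4x4, takes a point from camera to tool coordinates, whose origin is the TCP and whose axes are the tool frame's). Camera axes: x right, y up, looking along -z (the intrinsics and any distortion apply to the point x, -y, -z); pixel columns grow to the right and rows downward; lengths in mm; the calibration is good to about 2 mm. A picture is of the moment at which its call begins: read the wrist's pose just before it. camera_params takes no time and is no camera call.
- robot.hand_in(): hands the job in, once; it reports no verdict.
The state is a dict: "clock": time; "joint_positions": joint angles; "qvel": joint speeds; "effort": joint torques, N m; "eef_pos": TCP position; "tcp_rot": TCP orientation; "force": force on the tool from outside, world axes, zero at the start; "moment": the same for the moment, N m; "width": finger opening in mm.
Only numpy, scipy, OpenCV 4.12 (cv2) and the standard library are available. Lean on these libraries where they do the work, as an engineer would, in place of code of your own. Each camera call takes 0.05 s, during which the arm holds its last target.

## Working session

There is one attempt and no reset: what is moved stays moved. The work goes in short steps, Python scripts to look and compute and a tool call to move; the robot and the scene stay as the last step left them, time stands still between calls to the robot, and variables do not carry over. Pictures are saved under pics/ and viewed, and the job is handed in when it is done.

Besides the shell and the picture viewer there is one more tool, called after "Emit:" as a command line: name --pt "numbers of a row" for each row, then --argument value for the rest. drive_tool: Moves the arm, as the interface text tells. Its arguments: {"type":"object","properties":{"commands":{"type":"array"}},"required":["commands"]}

```bash
mkdir -p pics; ls; python3 - <<'E'
from cell import readout, cams, robot
import cv2, numpy as np
o=readout.get_obs()
for k,v in o.items(): print(k, np.round(v,3).tolist() if not isinstance(v,(int,float)) else v)
for n in ["side","top","wrist"]:
    p=cams.camera_params(n)
    print(n,{k:np.round(v,4).tolist() for k,v in p.items()})
    im=cams.snapshot(n); cv2.imwrite(f"pics/{n}0.png",im)
E
```

```text
pics
clock 0.0
joint_positions [1.231, 0.218, 1.615, -0.0, 1.311, -0.112]
qvel [-0.0, 0.0, -0.001, 0.002, 0.001, -0.001]
effort [-0.001, -39.683, -30.386, -0.0, 0.01, 0.0]
eef_pos [140.874, 608.13, 246.947]
tcp_rot [[0.226, 0.974, -0.001], [0.974, -0.226, -0.002], [-0.002, -0.0, -1.0]]
force [0.008, 0.942, 0.376]
moment [-0.026, -0.008, 0.01]
width 85.62742359658297
side {'fx': 496.8972, 'fy': 496.8972, 'cx': 252.815, 'cy': 196.9085, 'dist_coeffs': [-0.1471, 0.0, 0.0, 0.0, 0.0], 'extrinsics': [[-0.9995, 0.0288, 0.0084, 509.6041], [-0.0124, -0.651, 0.759, -82.5543], [0.0273, 0.7585, 0.6511, -1146.9497], [0.0, 0.0, 0.0, 1.0]]}
top {'fx': 485.693, 'fy': 485.693, 'cx': 255.6617, 'cy': 194.0544, 'dist_coeffs': [0.0045, 0.0, 0.0, 0.0, 0.0], 'extrinsics': [[0.0175, -0.9994, 0.0302, -30.1535], [0.9918, 0.0212, 0.1263, -491.9105], [-0.1269, 0.0277, 0.9915, -1076.7034], [0.0, 0.0, 0.0, 1.0]]}
wrist {'fx': 309.3777, 'fy': 309.3777, 'cx': 255.915, 'cy': 192.0212, 'dist_coeffs': [-0.0604, 0.0, 0.0, 0.0, 0.0], 'hand_eye': [[1.0, 0.0003, 0.0007, 1.2945], [0.0005, -0.9445, -0.3284, -85.5525], [0.0005, 0.3284, -0.9445, -125.4308], [0.0, 0.0, 0.0, 1.0]]}
```

View pics/side0.png

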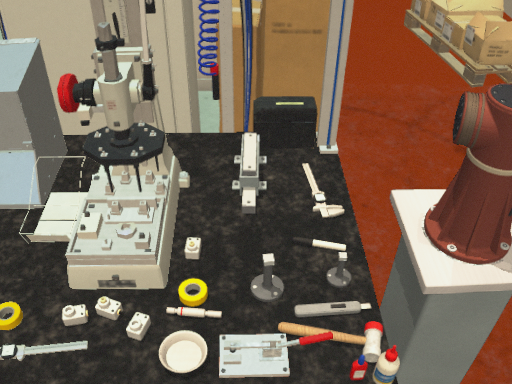

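View pics/top0.png

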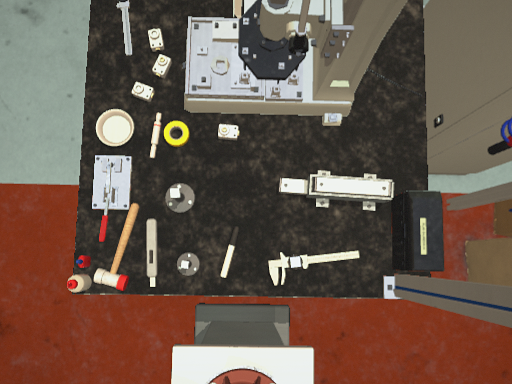

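View pics/wrist0.png

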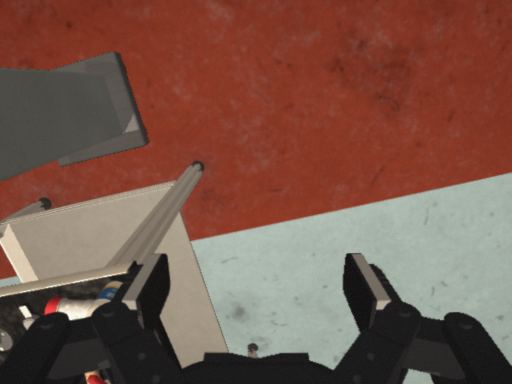

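```bash
cat > h.py <<'E'
from cell import readout, cams, robot
import cv2, numpy as np
def K(p): return np.array([[p["fx"],0,p["cx"]],[0,p["fy"],p["cy"]],[0,0,1.]])
def ray(name,uv,obs=None):
    p=cams.camera_params(name)
    uv=np.asarray(uv,float).reshape(-1,1,2)
    n=cv2.undistortPoints(uv,K(p),np.array(p["dist_coeffs"])).reshape(-1,2)
    d=np.c_[n[:,0],-n[:,1],-np.ones(len(n))]
    if name=="wrist":
        H=np.array(p["hand_eye"]);R=np.array(obs["tcp_rot"]);t=np.array(obs["eef_pos"])
        Rw=R@H[:3,:3]; o=R@H[:3,3]+t
        return o,d@Rw.T
    E=np.array(p["extrinsics"]);R=E[:3,:3]
    return -R.T@E[:3,3], d@R
def onplane(name,uv,z,obs=None):
    o,d=ray(name,uv,obs); s=(z-o[2])/d[:,2]
    return o+d*s[:,None]
def proj(name,P,obs=None):
    p=cams.camera_params(name);P=np.asarray(P,float).reshape(-1,3)
    if name=="wrist":
        H=np.array(p["hand_eye"]);R=np.array(obs["tcp_rot"]);t=np.array(obs["eef_pos"])
        c=((P-t)@R-H[:3,3])@H[:3,:3]
    else:
        E=np.array(p["extrinsics"]);c=P@E[:3,:3].T+E[:3,3]
    q=np.c_[c[:,0],-c[:,1],-c[:,2]]
    return cv2.projectPoints(q,np.zeros(3),np.zeros(3),K(p),np.array(p["dist_coeffs"]))[0].reshape(-1,2)
def tri(a,b):
    (o1,d1),(o2,d2)=a,b; d1=d1[0];d2=d2[0]
    A=np.c_[d1,-d2];s=np.linalg.lstsq(A,o2-o1,rcond=None)[0]
    p1=o1+d1*s[0];p2=o2+d2*s[1]
    return (p1+p2)/2,np.linalg.norm(p1-p2)
E
python3 - <<'E'
import cv2
im=cv2.imread("pics/top0.png")
c=im[165:225,270:405];cv2.imwrite("pics/t_mag.png",cv2.resize(c,None,fx=5.5,fy=5.5,interpolation=cv2.INTER_CUBIC))
c=im[175:285,150:250];cv2.imwrite("pics/t_post.png",cv2.resize(c,None,fx=5,fy=5,interpolation=cv2.INTER_CUBIC))
im=cv2.imread("pics/side0.png")
a=cv2.resize(im[120:220,220:300],None,fx=5,fy=5,interpolation=cv2.INTER_CUBIC)
b=cv2.resize(im[240:310,240:300],None,fx=5,fy=5,interpolation=cv2.INTER_CUBIC)
import numpy as np
o=np.zeros((500,700,3),np.uint8);o[:500,:400]=a;o[:350,400:]=b
cv2.imwrite("pics/s_both.png",o)
E
```

```text
(no output)
```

View pics/t_mag.png

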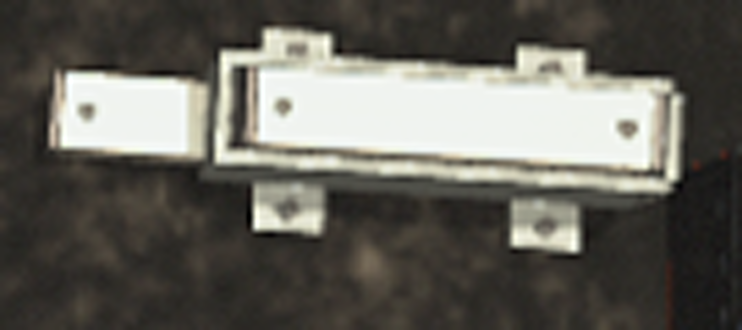

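View pics/t_post.png

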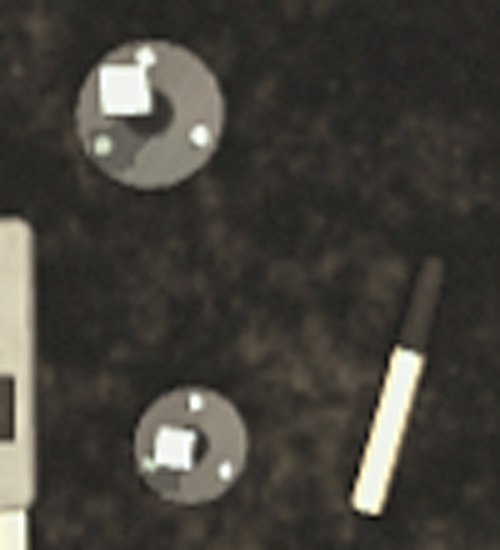

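View pics/s_both.png

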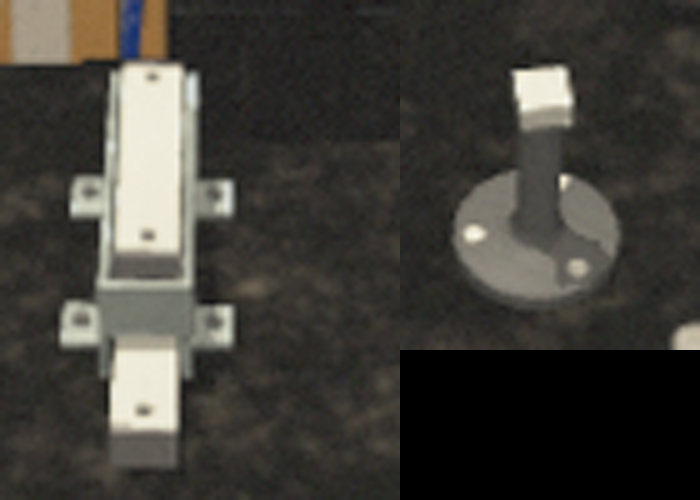

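```bash
python3 - <<'E'
from h import *
c=lambda U,V:((U+.5)/5.5-.5+270,(V+.5)/5.5-.5+165)
np.set_printoptions(precision=1,suppress=True)
print("cam",ray("top",[0,0])[0],ray("side",[0,0])[0])
print("bar z24",onplane("top",[c(62,72),c(59,149),c(190,79),c(190,157)],24))
print("barhole z24",onplane("top",[c(87,112)],24))
tb=onplane("top",[c(258,66),c(249,143),c(664,92),c(655,168)],72);print("topbar z72",tb,tb.mean(0))
print("holes z72",onplane("top",[c(283,106),c(627,129)],72))
m=onplane("top",[c(219,51),c(215,163),c(684,93),c(673,187)],60);print("rim z60",m)
# side view: offset(220,120) scale5
s=lambda U,V:((U+.5)/5-.5+220,(V+.5)/5-.5+120)
print("side bar end z24",onplane("side",[s(111,430),s(178,430),s(144,410)],24))
print("side topbar z72",onplane("side",[s(121,65),s(184,65),s(117,247),s(182,253),s(152,77),s(148,235)],72))
print("gate edge z60",onplane("side",[s(98,288),s(192,288)],60))
# post
p=lambda U,V:((U+.5)/5-.5+150,(V+.5)/5-.5+175)
print("post top view",onplane("top",[p(98,66),p(150,64),p(153,114),p(102,116),p(125.5,90)],95))
q=lambda U,V:((U-400+.5)/5-.5+240,(V+.5)/5-.5+240)
print("post side",onplane("side",[q(513,70),q(567,67),q(573,106),q(518,109),q(543,88)],95))
print("base top",onplane("top",[p(150,114)],6),"base side",onplane("side",[q(536,235)],6))
print("small post",onplane("top",[p(175,448)],60),onplane("top",[p(191,446)],5))
E
```

```text
cam [ 351.8   10.1 1130.6] [539.7 801.6 805.1]
bar z24 [[ 532.8  -78.4   24. ]
 [ 500.1  -77.5   24. ]
 [ 531.  -132.4   24. ]
 [ 497.9 -132.5   24. ]]
barhole z24 [[516.  -89.1  24. ]]
topbar z72 [[ 529.1 -153.7   72. ]
 [ 497.7 -150.1   72. ]
 [ 522.2 -318.4   72. ]
 [ 491.1 -314.2   72. ]] [ 510.1 -234.1   72. ]
holes z72 [[ 513.1 -163.8   72. ]
 [ 506.8 -303.1   72. ]]
rim z60 [[ 537.  -139.5   60. ]
 [ 490.9 -138.1   60. ]
 [ 523.9 -330.4   60. ]
 [ 485.1 -325.2   60. ]]
side bar end z24 [[533.9 -77.4  24. ]
 [502.2 -76.8  24. ]
 [517.9 -91.5  24. ]]
side topbar z72 [[ 525.4 -317.2   72. ]
 [ 491.7 -316.7   72. ]
 [ 529.7 -157.    72. ]
 [ 498.4 -151.6   72. ]
 [ 509.1 -305.4   72. ]
 [ 514.5 -166.3   72. ]]
gate edge z60 [[ 539.2 -140.3   60. ]
 [ 493.8 -139.4   60. ]]
post top view [[493.8 166.7  95. ]
 [495.2 144.5  95. ]
 [473.6 142.5  95. ]
 [472.3 164.1  95. ]
 [483.7 154.6  95. ]]
post side [[496.5 143.5  95. ]
 [475.5 142.4  95. ]
 [474.4 162.8  95. ]
 [495.5 163.8  95. ]
 [485.4 153.2  95. ]]
base top [[484.1 155.2   6. ]] base side [[485.6 153.3   6. ]]
small post [[331.8 132.   60. ]] [[331.8 131.    5. ]]
```

```bash
cat >> h.py <<'E'
def plan(target,yaw_deg=-2.4):
    "shift in tool axes (cm) and turn about tool z (deg) to world target, tool-x yaw"
    o=readout.get_obs();R=np.array(o["tcp_rot"]);p=np.array(o["eef_pos"])
    a=np.degrees(np.arctan2(R[1,0],R[0,0]))
    t=-((yaw_deg-a+180)%360-180)
    print("t",round(o["clock"],2),"tcp",p.round(1),"yaw",round(a,2),"F",np.round(o["force"],2),"M",np.round(o["moment"],3),"w",round(o["width"],1))
    print("shift cm",(R.T@(np.array(target)-p)/10).round(2),"turn",round(t,2))
    return R
E
python3 -c "
from h import *
plan([516.5,-94,150])"
```

```text
t 0.15 tcp [140.9 608.3 247.2] yaw 76.95 F [ 0.4  -0.58 -1.1 ] M [-0.004 -0.009  0.042] w 85.9
shift cm [-59.91  52.45   9.83] turn 79.35
```

Emit:
drive_tool --pt "-30 26.2 5 40 0" --pt "-30 26.2 5 40 0" --pt "-30 26.2 5 40 0" --pt "-59.9 52.5 9.5 79.4 0" --pt "-59.9 52.5 9.5 79.4 0" --pt "-59.9 52.5 9.5 79.4 0" --pt "-59.9 52.5 9.5 79.4 0" --pt "-59.9 52.5 9.5 79.4 0" --pt "-59.9 52.5 9.5 79.4 0" --pt "-59.9 52.5 9.5 79.4 0" --pt "-59.9 52.5 9.5 79.4 0" --pt "-59.9 52.5 9.5 79.4 0"

```text
clock: 1.15
eef_pos: [375.8, 169.4, 188.6]
tcp_rot: [[0.999, -0.047, 0.001], [-0.047, -0.999, 0.0], [0.001, -0.0, -1.0]]
force: [1.3, 1.1, 0.1]
width: 85.5
```

```bash
python3 -c "
from h import *
plan([516.5,-94,150])"
```

```text
t 1.15 tcp [375.8 169.4 188.6] yaw -2.69 F [1.35 1.13 0.08] M [ 0.03  -0.024 -0.005] w 85.5
shift cm [15.29 25.65  3.86] turn -0.29
```

Emit:
drive_tool --pt "15 25.5 3.5 0 0" --pt "15 25.5 3.5 0 0" --pt "15 25.5 3.5 0 0" --pt "15 25.5 3.5 0 0" --pt "15 25.5 3.5 0 0" --pt "15 25.5 3.5 0 0" --pt "15 25.5 3.5 0 0" --pt "15 25.5 3.5 0 0" --pt "15 25.5 3.5 0 0" --pt "15 25.5 3.5 0 0"

```text
clock: 1.98
eef_pos: [513.7, -89.6, 153.1]
tcp_rot: [[0.999, -0.044, -0.002], [-0.044, -0.999, 0.001], [-0.002, -0.001, -1.0]]
force: [0.5, 0.7, -0.2]
width: 85.0
```

```bash
python3 -c "
from h import *
plan([516.5,-94,150])
o=readout.get_obs()
im=cams.snapshot('wrist');cv2.imwrite('pics/w1.png',im)
import json;json.dump({k:np.array(v).tolist() for k,v in o.items()},open('o1.json','w'))
plan([516.5,-94,30])
"
```

```text
t 1.98 tcp [513.7 -89.6 153.1] yaw -2.52 F [ 0.51  0.75 -0.24] M [0.051 0.009 0.026] w 85.0
shift cm [0.3  0.42 0.31] turn -0.12
t 2.03 tcp [513.5 -88.8 153.2] yaw -2.44 F [0.35 0.41 0.3 ] M [ 0.06  -0.075 -0.006] w 85.3
shift cm [ 0.35  0.52 12.32] turn -0.04
```

View pics/w1.png

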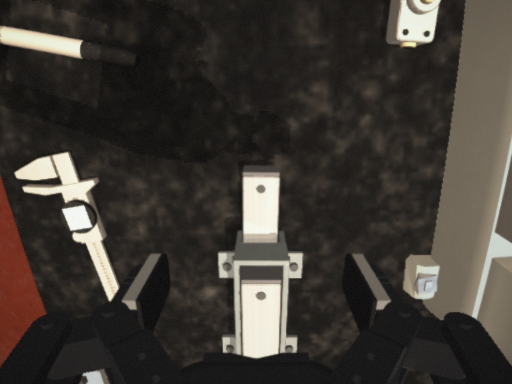

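```bash
python3 -c "
from h import *
import json;o=json.load(open('o1.json'))
np.set_printoptions(precision=1,suppress=True)
print(onplane('wrist',[(243,173),(279.5,173),(261,188.5),(243.5,234),(278.5,234)],24,o))
print('tophole',onplane('wrist',[(261,296)],72,o), 'rim',onplane('wrist',[(236,263),(287,263)],60,o))
"
```

```text
[[ 502.5  -74.3   24. ]
 [ 533.7  -75.6   24. ]
 [ 517.3  -88.9   24. ]
 [ 499.6 -132.1   24. ]
 [ 531.6 -133.4   24. ]]
tophole [[ 513.8 -164.2   72. ]] rim [[ 494.5 -140.    60. ]
 [ 536.  -141.8   60. ]]
```

Emit:
drive_tool --pt "0.3 0.4 3 0 0" --pt "0.3 0.4 6 0 0" --pt "0.3 0.4 9 0 0" --pt "0.3 0.4 11 0 0" --pt "0.3 0.4 12 0 0" --pt "0.3 0.4 12.6 0 0" --pt "0.3 0.4 12.6 0 0" --pt "0.3 0.4 12.6 0 0"

```text
clock: 2.7
eef_pos: [518.0, -93.6, 28.8]
tcp_rot: [[0.999, -0.042, 0.002], [-0.042, -0.999, -0.0], [0.002, 0.0, -1.0]]
force: [-0.5, -0.4, 1.3]
width: 85.3
```

```bash
python3 -c "
from h import *
plan([516.8,-93,20])
o=readout.get_obs()
im=cams.snapshot('wrist');cv2.imwrite('pics/w2.png',im)
plan([516.8,-93,20])
im=cams.snapshot('side');cv2.imwrite('pics/s2.png',cv2.resize(im[100:250,180:340],None,fx=4,fy=4))
plan([516.8,-93,20])
"
```

```text
t 2.7 tcp [518.  -93.6  28.8] yaw -2.4 F [-0.47 -0.42  1.33] M [ 0.018  0.028 -0.045] w 85.3
shift cm [-0.13 -0.06  0.88] turn 0.0
t 2.75 tcp [518.6 -94.   29.4] yaw -2.41 F [0.39 0.14 0.12] M [ 0.001 -0.016 -0.019] w 85.5
shift cm [-0.19 -0.1   0.94] turn -0.01
t 2.8 tcp [518.9 -94.3  29.6] yaw -2.43 F [ 0.76 -0.31 -0.04] M [-0.024 -0.017 -0.021] w 85.4
shift cm [-0.21 -0.12  0.96] turn -0.03
```

View pics/w2.png

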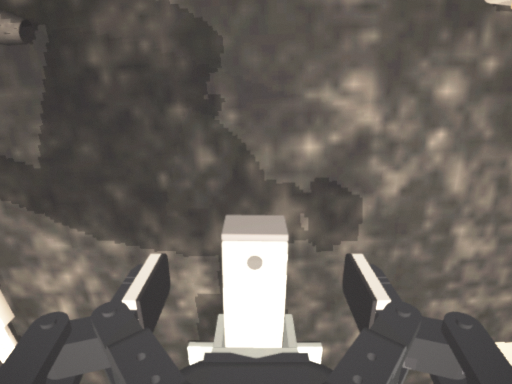

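View pics/s2.png

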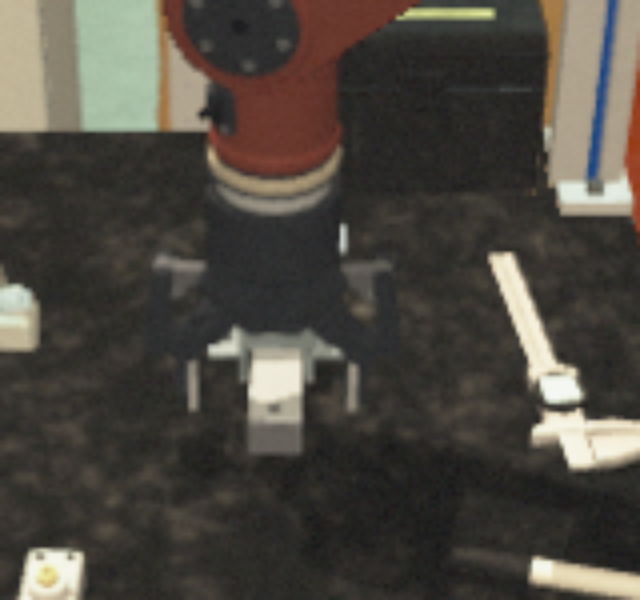

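Emit:
drive_tool --pt "-0.15 -0.1 0.8 0 0" --pt "-0.15 -0.1 0.8 0 0" --pt "-0.15 -0.1 0.8 0 0.3" --pt "-0.15 -0.1 0.8 0 0.6" --pt "-0.15 -0.1 0.8 0 1" --pt "-0.15 -0.1 0.8 0 1" --pt "-0.15 -0.1 0.8 0 1" --pt "-0.15 -0.1 0.8 0 1" --pt "-0.15 -0.1 0.8 0 1" --pt "-0.15 -0.1 0.8 0 1" --pt "-0.15 -0.1 0.8 0 1" --pt "-0.15 -0.1 0.8 0 1"

```text
clock: 3.8
eef_pos: [516.3, -93.1, 20.2]
tcp_rot: [[0.999, -0.043, 0.001], [-0.043, -0.999, -0.0], [0.001, 0.0, -1.0]]
force: [-1.1, 1.1, 5.3]
width: 31.1
```

```bash
python3 -c "
from h import *
plan([516.8,-93,20])
im=cams.snapshot('wrist');cv2.imwrite('pics/w3.png',im)
plan([516.8+140*.042,-93+140,20])
"
```

```text
t 3.8 tcp [516.3 -93.1  20.2] yaw -2.46 F [-1.11  1.12  5.35] M [ 0.071  0.073 -0.096] w 31.1
shift cm [ 0.05 -0.02  0.02] turn -0.06
t 3.85 tcp [516.3 -93.1  20.2] yaw -2.46 F [-1.19  0.94  4.72] M [ 0.068  0.135 -0.108] w 30.6
shift cm [  0.04 -14.03   0.02] turn -0.06
```

View pics/w3.png

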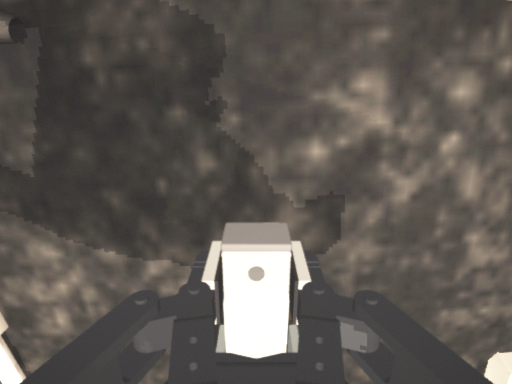

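Emit:
drive_tool --pt "0 -0.6 -0.05 0 1" --pt "0 -1.6 -0.05 0 1" --pt "0 -2.8 -0.05 0 1" --pt "0 -4 -0.05 0 1" --pt "0 -5.2 -0.05 0 1" --pt "0 -6.4 -0.05 0 1" --pt "0 -7.6 -0.05 0 1" --pt "0 -8.8 -0.05 0 1" --pt "0 -10 -0.05 0 1" --pt "0 -11.2 -0.05 0 1" --pt "0 -12.4 -0.05 0 1" --pt "0 -13.5 -0.05 0 1"

```text
clock: 4.85
eef_pos: [521.7, 42.0, 20.2]
tcp_rot: [[0.999, -0.042, 0.0], [-0.042, -0.999, -0.001], [0.0, 0.001, -1.0]]
force: [-0.6, -4.5, 1.4]
width: 31.3
```

Emit:
drive_tool --pt "0 -0.5 0 0 1" --pt "0 -0.5 0 0 1" --pt "0 -0.5 0 0 1" --pt "0 -0.5 0 0 1"

```text
clock: 5.18
eef_pos: [521.8, 48.1, 20.2]
tcp_rot: [[0.999, -0.043, 0.0], [-0.043, -0.999, 0.002], [0.0, -0.002, -1.0]]
force: [0.1, 4.3, 2.5]
width: 31.0
```

```bash
python3 -c "
from h import *
plan([516.8,-93,20])
im=cams.snapshot('side');cv2.imwrite('pics/s4.png',cv2.resize(im[100:250,180:340],None,fx=4,fy=4))
im=cams.snapshot('top');cv2.imwrite('pics/t4.png',im)
plan([516.8,-93,20])
"
```

```text
t 5.18 tcp [521.8  48.1  20.2] yaw -2.47 F [0.13 4.29 2.49] M [ 0.557 -0.122  0.065] w 31.0
shift cm [ 1.100e-01  1.412e+01 -1.000e-02] turn -0.07
t 5.28 tcp [521.8  47.7  20.2] yaw -2.48 F [0.05 4.29 1.91] M [ 0.571 -0.108  0.063] w 30.8
shift cm [ 0.11 14.07  0.  ] turn -0.08
```

View pics/s4.png

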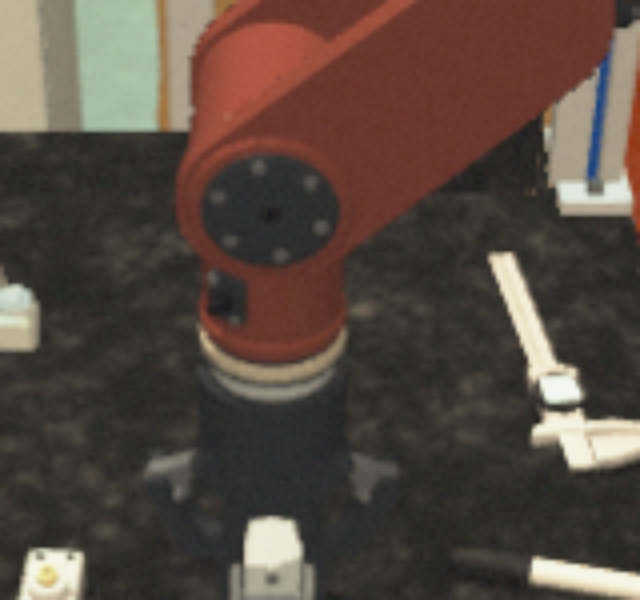

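View pics/t4.png

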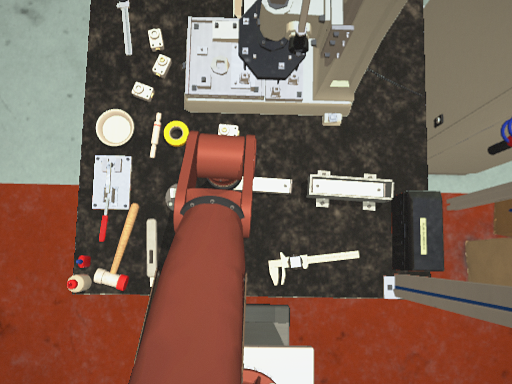

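```bash
python3 -c "
from h import *
np.set_printoptions(precision=1,suppress=True)
o={'tcp_rot':readout.get_obs()['tcp_rot'],'eef_pos':[516.3,-93.1,20.2]}
print('end front at grip',onplane('wrist',[(222,247),(290,247),(256.5,273.5)],24,o))
im=cv2.imread('pics/t4.png')
cv2.imwrite('pics/t4c.png',cv2.resize(im[165:225,230:405],None,fx=4.5,fy=4.5,interpolation=cv2.INTER_CUBIC))
"
```

```text
end front at grip [[501.5 -74.5  24. ]
 [531.7 -75.8  24. ]
 [516.2 -89.   24. ]]
```

View pics/t4c.png

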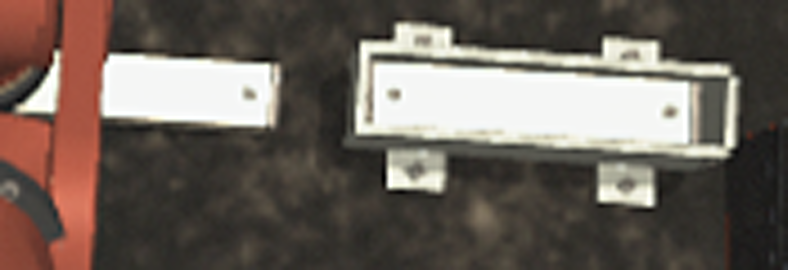

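Emit:
drive_tool --pt "0 0 0 0 0.5" --pt "0 0 0 0 0" --pt "0 0 0 0 0" --pt "0 0 0 0 0" --pt "0 0 0 0 0" --pt "0 0 0 0 0"

```text
clock: 5.78
eef_pos: [521.6, 46.6, 20.1]
tcp_rot: [[0.999, -0.043, -0.0], [-0.043, -0.999, -0.0], [-0.0, 0.0, -1.0]]
force: [0.5, -0.7, -0.1]
width: 85.6
```

```bash
python3 -c "
from h import *
np.set_printoptions(precision=1,suppress=True)
c=lambda U,V:((U+.5)/4.5-.5+230,(V+.5)/4.5-.5+165)
e=onplane('top',[c(277,65),c(271,127),c(250,94)],24);print('rear end',e)
t=onplane('top',[c(394,94),c(670,111)],48);print('top bar holes',t,t.mean(0))
t=onplane('top',[c(375,62),c(368,128),c(694,82),c(688,146)],48);print('top bar corners',t,t.mean(0))
# hypothesised magazine origin
g=np.array([516.8-.042*64,-140.]);y=np.array([.042,.999]);m=g-95*y;x=np.array([.999,-.042]);print('mag',m)
d=t.mean(0)[:2]-m;print('top bar in mag',d@x,d@y)
a=(e[0]+e[1])[:2]/2+85*y;d=a-m;print('bar center',a,'in mag',d@x,d@y)
plan([a[0],a[1],20.2])
"
```

```text
rear end [[ 530.1 -102.3   24. ]
 [ 497.9  -99.5   24. ]
 [ 514.7  -88.5   24. ]]
top bar holes [[ 512.8 -158.9   48. ]
 [ 507.2 -298.6   48. ]] [ 510.  -228.7   48. ]
top bar corners [[ 528.9 -149.3   48. ]
 [ 495.3 -145.9   48. ]
 [ 522.2 -311.    48. ]
 [ 489.6 -307.4   48. ]] [ 509.  -228.4   48. ]
mag [ 510.1 -234.9]
top bar in mag -1.398794864058908 6.469633301639622
bar center [517.6 -16. ] in mag -1.7575397189370647 219.03490209584294
t 5.78 tcp [521.6  46.6  20.1] yaw -2.47 F [ 0.5 -0.7 -0.1] M [ 0. -0. -0.] w 85.6
shift cm [-0.1  6.3 -0. ] turn -0.07
```

Emit:
drive_tool --pt "0 2 0 0 0" --pt "0 4 0 0 0" --pt "0 5.6 0 0 0" --pt "0 6.4 0 0 0" --pt "0 6.4 0 0 0" --pt "0 6.4 0 0 0.5" --pt "0 6.4 0 0 1" --pt "0 6.4 0 0 1" --pt "0 6.4 0 0 1" --pt "0 6.4 0 0 1" --pt "0 6.4 0 0 1" --pt "0 6.4 0 0 1"

```text
clock: 6.78
eef_pos: [519.3, -16.5, 20.5]
tcp_rot: [[0.999, -0.042, 0.0], [-0.042, -0.999, 0.0], [0.0, -0.0, -1.0]]
force: [0.0, 1.4, 2.2]
width: 30.8
```

Emit:
drive_tool --pt "0 0 0 0 1" --pt "0 0 0 0 1" --pt "0 0 -0.3 0 1" --pt "0 0 -0.6 0 1" --pt "0 0 -1 0 1" --pt "0 0 -1.5 0 1" --pt "0 0 -1.5 0 1" --pt "0 0 -1.5 0 1" --pt "0 0 -1.5 0 1"

```text
clock: 7.53
eef_pos: [519.0, -17.2, 35.3]
tcp_rot: [[0.999, -0.043, 0.0], [-0.043, -0.999, -0.0], [0.0, 0.0, -1.0]]
force: [-0.1, -0.2, -3.8]
width: 31.0
```

```bash
python3 -c "
from h import *
F=[];M=[];P=[]
for i in range(4):
    o=readout.get_obs();F.append(o['force']);M.append(o['moment']);P.append(o['eef_pos'])
    im=cams.snapshot(['wrist','top','side','wrist'][i]);cv2.imwrite('pics/c5_%d.png'%i,im)
plan([518,-17,35])
print(np.round(F,2),np.round(M,3),np.round(P,1))
print(np.mean(F,0),np.mean(M,0))
a=cv2.imread('pics/c5_0.png');b=cv2.imread('pics/c5_2.png')
cv2.imwrite('pics/c5b.png',cv2.resize(b[180:330,180:340],None,fx=3.7,fy=3.7))
"
```

```text
t 7.73 tcp [518.8 -17.1  35. ] yaw -2.45 F [-0.23  0.08 -3.38] M [0.054 0.034 0.   ] w 30.7
shift cm [-0.08 -0.    0.  ] turn -0.05
[[-0.12 -0.21 -3.75]
 [ 0.58 -0.1  -3.67]
 [ 0.22  0.3  -4.29]
 [ 0.6  -0.51 -3.98]] [[ 0.04  -0.019 -0.002]
 [ 0.033  0.01  -0.004]
 [ 0.091 -0.01   0.029]
 [ 0.054  0.037 -0.033]] [[519.  -17.2  35.3]
 [518.9 -17.1  35.1]
 [518.8 -17.1  35.1]
 [518.8 -17.1  35. ]]
[ 0.32148955 -0.13001757 -3.9229949 ] [ 0.05425353  0.00442204 -0.00255901]
```

View pics/c5_0.png

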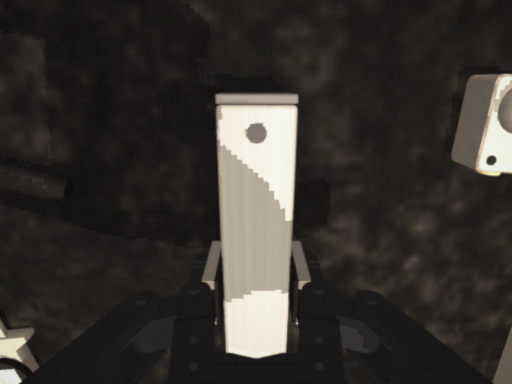

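View pics/c5b.png

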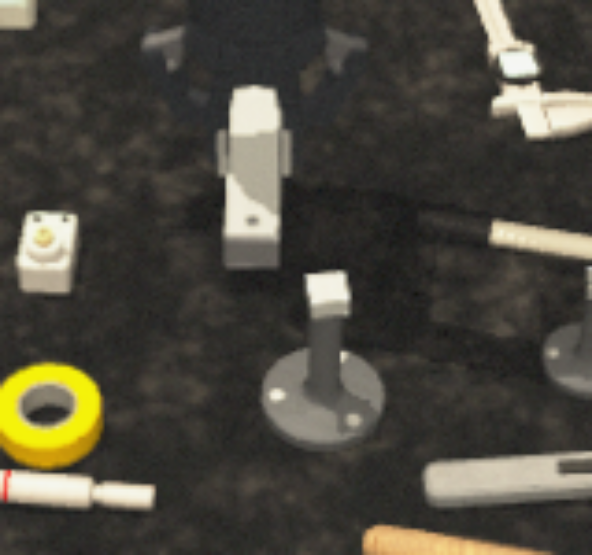

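```bash
cat > tilt.py <<'E'
from h import *
def tilt(fn,rows=range(112,225,4),W=32.0,thr=90,show=True):
    im=cv2.imread(fn) if isinstance(fn,str) else fn
    g=cv2.GaussianBlur(cv2.cvtColor(im,cv2.COLOR_BGR2GRAY),(3,3),0).astype(float)
    L=[]
    for r in rows:
        p=g[r]; c=256
        if p[c]<thr: continue
        i=c
        while i>5 and p[i]>=thr: i-=1
        l=i+(thr-p[i])/(p[i+1]-p[i])
        j=c
        while j<505 and p[j]>=thr: j+=1
        rr=j-1+(p[j-1]-thr)/(p[j-1]-p[j])
        L.append((r,l,rr))
    L=np.array(L)
    P=cams.camera_params("wrist");H=np.array(P["hand_eye"])
    und=lambda u,v:cv2.undistortPoints(np.c_[u,v].reshape(-1,1,2),K(P),np.array(P["dist_coeffs"])).reshape(-1,2)
    # robust linear fit of edges
    fl=np.polyfit(L[:,0],L[:,1],1);fr=np.polyfit(L[:,0],L[:,2],1)
    v=L[:,0];a=und(np.polyval(fl,v),v);b=und(np.polyval(fr,v),v)
    Z=W/(b[:,0]-a[:,0]);m=(a+b)/2
    C=np.c_[m[:,0]*Z,-m[:,1]*Z,-Z]
    T=C@H[:3,:3].T+H[:3,3]
    s=np.polyfit(T[:,1],T[:,2],1)
    if show:
        print("edge resid",np.abs(L[:,1]-np.polyval(fl,v)).max().round(2),np.abs(L[:,2]-np.polyval(fr,v)).max().round(2))
        print("tool y,z first/last",T[0].round(1),T[-1].round(1),"slope dz/dy",s[0].round(3),"z at y=0",s[1].round(1))
    return s
E
python3 -c "
from tilt import *
for i in (0,3): tilt('pics/c5_%d.png'%i)
"
```

```text
edge resid 0.33 0.46
tool y,z first/last [ -0.2 -76.3  -2.2] [ -0.4 -28.3  -1.8] slope dz/dy 0.009 z at y=0 -1.3
edge resid 0.33 0.49
tool y,z first/last [ -0.2 -76.3  -2.1] [ -0.4 -28.3  -1.8] slope dz/dy 0.006 z at y=0 -1.5
```

```bash
cat > mom.py <<'E'
from h import *
def mom(n=24,w="wrist"):
    F=[];M=[];P=[]
    for i in range(n):
        im=cams.snapshot(w)
        o=readout.get_obs();F.append(o['force']);M.append(o['moment']);P.append(o['eef_pos'])
    F=np.array(F);M=np.array(M)
    print("F",F.mean(0).round(3),"sd",F.std(0).round(2),"M",M.mean(0).round(4),"sd",M.std(0).round(3),"tcp",np.mean(P,0).round(1))
    print("offset along world y (mm):",(M[:,0].mean()/F[:,2].mean()*1000).round(1),"+-",(M[:,0].std()/np.sqrt(n)/abs(F[:,2].mean())*1000).round(1)," x:",(-M[:,1].mean()/F[:,2].mean()*1000).round(1))
    return im
E
python3 -c "
from mom import *
mom(30)
"
```

```text
F [-0.124 -0.078 -3.71 ] sd [0.42 0.36 0.49] M [ 0.0686  0.0118 -0.0017] sd [0.028 0.029 0.03 ] tcp [519.1 -17.1  35.2]
offset along world y (mm): -18.5 +- 1.4  x: 3.2
```

Emit:
drive_tool --pt "0 0 0.6 0 1" --pt "0 0 1.2 0 1" --pt "0 0 1.5 0 1" --pt "0 0 1.5 0 1" --pt "0 0 1.5 0 0.5" --pt "0 0 1.5 0 0" --pt "0 0 1.5 0 0" --pt "0 0 1.5 0 0" --pt "0 0 1.5 0 0"

```text
clock: 9.98
eef_pos: [519.3, -17.1, 20.3]
tcp_rot: [[0.999, -0.043, 0.0], [-0.043, -0.999, -0.0], [0.0, 0.0, -1.0]]
force: [-0.7, -0.4, -0.5]
width: 85.0
```

Emit:
drive_tool --pt "0 0.9 0 0 0" --pt "0 1.8 0 0 0" --pt "0 1.8 0 0 0" --pt "0 1.8 0 0 0" --pt "0 1.8 0 0 0.6" --pt "0 1.8 0 0 1" --pt "0 1.8 0 0 1" --pt "0 1.8 0 0 1" --pt "0 1.8 0 0 1" --pt "0 1.8 0 0 1" --pt "0 1.8 0 0 1" --pt "0 1.8 0 0 1"

```text
clock: 10.98
eef_pos: [518.5, -35.0, 20.5]
tcp_rot: [[0.999, -0.043, 0.0], [-0.043, -0.999, 0.0], [0.0, -0.0, -1.0]]
force: [-0.3, 0.3, 1.5]
width: 30.6
```

Emit:
drive_tool --pt "0 0 0 0 1" --pt "0 0 -0.3 0 1" --pt "0 0 -0.6 0 1" --pt "0 0 -1 0 1" --pt "0 0 -1.5 0 1" --pt "0 0 -1.5 0 1" --pt "0 0 -1.5 0 1" --pt "0 0 -1.5 0 1"

```text
clock: 11.65
eef_pos: [518.3, -35.1, 35.3]
tcp_rot: [[0.999, -0.043, 0.0], [-0.043, -0.999, -0.0], [0.0, 0.0, -1.0]]
force: [0.6, -0.3, -3.6]
width: 30.5
```

```bash
python3 -c "
from mom import *
from tilt import *
im=mom(30)
cv2.imwrite('pics/w6.png',im); tilt(im)
plan([0,0,0])
"
```

```text
F [ 0.016  0.062 -3.769] sd [0.43 0.51 0.45] M [ 0.013  -0.0011 -0.0017] sd [0.03  0.027 0.03 ] tcp [518.2 -35.1  35.2]
offset along world y (mm): -3.4 +- 1.5  x: -0.3
edge resid 0.21 0.52
tool y,z first/last [ -0.2 -76.2  -1.9] [ -0.4 -28.3  -1.8] slope dz/dy 0.002 z at y=0 -1.6
t 13.15 tcp [518.3 -35.1  35.3] yaw -2.45 F [-0.17  0.56 -3.8 ] M [ 0.028 -0.012 -0.04 ] w 30.9
shift cm [-51.93  -1.29   3.52] turn -0.05
```

View pics/w6.png

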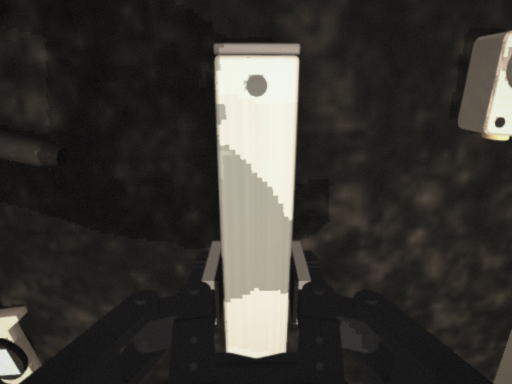

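Emit:
drive_tool --pt "0 0 -1 0 1" --pt "0 0 -2.5 0 1" --pt "0 0 -4 0 1" --pt "0 0 -5.5 0 1" --pt "0 0 -7 0 1" --pt "0 0 -8.5 0 1" --pt "0 0 -10 0 1" --pt "0 0 -11.5 0 1" --pt "0 0 -12.5 0 1" --pt "0 0 -12.5 0 1" --pt "0 0 -12.5 0 1" --pt "0 0 -12.5 0 1"

```text
clock: 14.15
eef_pos: [517.5, -34.9, 159.5]
tcp_rot: [[0.999, -0.043, -0.002], [-0.043, -0.999, 0.0], [-0.002, -0.0, -1.0]]
force: [-0.5, -0.6, -3.5]
width: 31.1
```

```bash
python3 -c "
from mom import *
from tilt import *
im=mom(10)
cv2.imwrite('pics/w7.png',im); tilt(im,rows=range(75,225,4))
im=cams.snapshot('side');cv2.imwrite('pics/s7.png',im)
plan([484.5,155.7,160])
"
```

```text
F [ 0.102 -0.098 -3.313] sd [0.35 0.48 0.51] M [ 0.0087 -0.0189 -0.0049] sd [0.017 0.014 0.032] tcp [517.7 -34.9 159.4]
offset along world y (mm): -2.6 +- 1.6  x: -5.7
edge resid 0.21 0.52
tool y,z first/last [ -0.2 -89.9  -2.1] [ -0.3 -28.9  -2.1] slope dz/dy 0.001 z at y=0 -1.8
t 14.7 tcp [518.3 -35.1 160.1] yaw -2.45 F [-0.52  0.77 -3.44] M [-0.04  -0.034 -0.005] w 30.7
shift cm [-4.190e+00 -1.891e+01  1.000e-02] turn -0.05
```

View pics/s7.png

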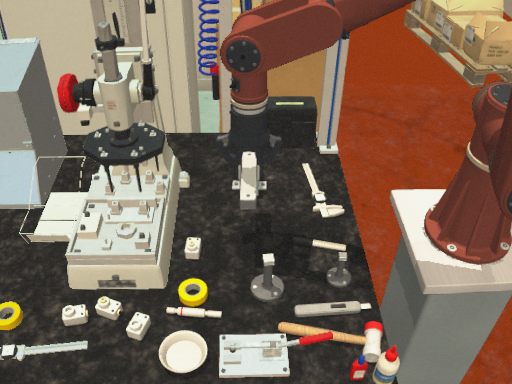

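Emit:
drive_tool --pt "0 -1 0 0 1" --pt "0 -2.5 0 0 1" --pt "0 -4 0 0 1" --pt "0 -5.5 0 0 1" --pt "0 -7 0 0 1" --pt "0 -8 0 0 1" --pt "0 -9 0 0 1" --pt "0 -9.5 0 0 1" --pt "0 -9.5 0 0 1" --pt "0 -9.5 0 0 1" --pt "0 -9.5 0 0 1"

```text
clock: 15.62
eef_pos: [522.4, 59.4, 160.2]
tcp_rot: [[0.999, -0.043, -0.0], [-0.043, -0.999, -0.0], [-0.0, 0.0, -1.0]]
force: [0.5, 0.5, -4.1]
width: 30.6
```

```bash
python3 -c "
from h import *
import json
cams.snapshot('wrist');cams.snapshot('wrist')
o=readout.get_obs();im=cams.snapshot('wrist');cv2.imwrite('pics/w8.png',im)
json.dump({k:np.array(v).tolist() for k,v in o.items()},open('o8.json','w'))
print(proj('wrist',[[484.5,154,95]],o))
plan([484.5,155.7,160])
"
```

```text
[[184.64738779  73.29535014]]
t 15.77 tcp [522.4  59.3 160.2] yaw -2.5 F [-0.49  0.46 -3.14] M [-0.003 -0.002  0.064] w 30.9
shift cm [-4.21 -9.47  0.02] turn -0.1
```

View pics/w8.png

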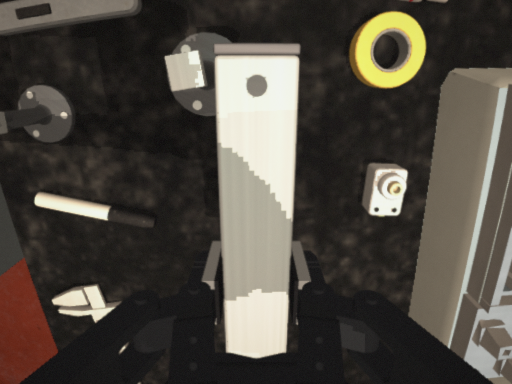

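Emit:
drive_tool --pt "-0.5 -1 0 0 1" --pt "-1 -2.5 0 0 1" --pt "-1.7 -4 0 0 1" --pt "-2.4 -5.5 0 0 1" --pt "-3 -7 0 0 1" --pt "-3.6 -8.3 0 0 1" --pt "-4 -9.2 0 0 1" --pt "-4.2 -9.55 0 0 1" --pt "-4.2 -9.55 0 0 1" --pt "-4.2 -9.55 0 0 1" --pt "-4.2 -9.55 0 0 1" --pt "-4.2 -9.55 0 0 1"

```text
clock: 16.77
eef_pos: [484.8, 156.4, 160.3]
tcp_rot: [[0.999, -0.044, 0.0], [-0.044, -0.999, -0.0], [0.0, 0.0, -1.0]]
force: [0.1, 0.1, -3.9]
width: 30.8
```

Emit:
drive_tool --pt "0 0 0.5 0 1" --pt "0 0 1.2 0 1" --pt "0 0 2 0 1" --pt "0 0 2.8 0 1" --pt "0 0 3.4 0 1" --pt "0 0 3.8 0 1" --pt "0 0 4 0 1" --pt "0 0 4 0 1" --pt "0 0 4 0 1" --pt "0 0 4 0 1"

```text
clock: 17.6
eef_pos: [485.0, 157.2, 120.7]
tcp_rot: [[0.999, -0.043, 0.001], [-0.043, -0.999, 0.0], [0.001, -0.0, -1.0]]
force: [1.1, 0.9, -2.9]
width: 30.9
```

```bash
python3 -c "
from mom import *
im=mom(6)
im=cams.snapshot('side');cv2.imwrite('pics/s9.png',cv2.resize(im[200:330,200:350],None,fx=4.5,fy=4.5,interpolation=cv2.INTER_CUBIC))
im=cams.snapshot('top');cv2.imwrite('pics/t9.png',im)
plan([484.5,156.5,115.2])
"
```

```text
F [-1.530e-01  2.000e-03 -3.685e+00] sd [0.5  0.66 0.69] M [ 0.0065 -0.0075  0.0112] sd [0.017 0.016 0.032] tcp [484.8 157.1 120.7]
offset along world y (mm): -1.8 +- 1.9  x: -2.0
t 18.0 tcp [484.5 157.1 120.4] yaw -2.45 F [-0.58  1.09 -3.1 ] M [-0.004 -0.02   0.003] w 31.0
shift cm [-0.    0.06  0.52] turn -0.05
```

View pics/s9.png

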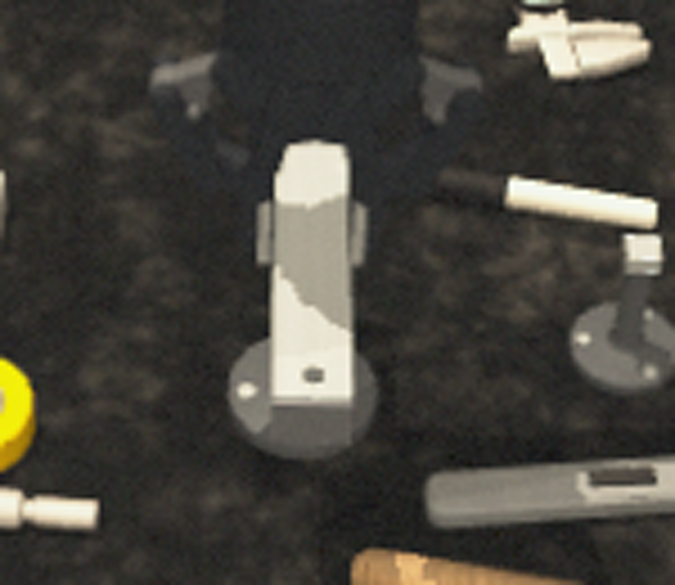

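Emit:
drive_tool --pt "0 0 0.1 0 1" --pt "0 0 0.2 0 1" --pt "0 0 0.3 0 1" --pt "0 0 0.4 0 1" --pt "0 0 0.4 0 1" --pt "0 0 0.4 0 1"

```text
clock: 18.5
eef_pos: [484.3, 157.0, 116.0]
tcp_rot: [[0.999, -0.043, -0.0], [-0.043, -0.999, -0.0], [-0.0, 0.0, -1.0]]
force: [0.1, 0.1, -4.1]
width: 30.6
```

```bash
python3 -c "
from mom import *
im=mom(6);plan([484.5,156.5,115.2])"
```

```text
F [ 0.142  0.433 -3.641] sd [0.61 0.74 0.5 ] M [0.0054 0.0151 0.0051] sd [0.047 0.037 0.023] tcp [484.5 157.1 116.3]
offset along world y (mm): -1.5 +- 5.2  x: 4.1
t 18.8 tcp [484.5 157.1 116.3] yaw -2.45 F [ 0.8   0.33 -3.17] M [ 0.06  -0.001  0.017] w 30.7
shift cm [-0.    0.06  0.11] turn -0.05
```

Emit:
drive_tool --pt "0 0 0.05 0 1" --pt "0 0 0.1 0 1" --pt "0 0 0.1 0 1" --pt "0 0 0.1 0 1"

```text
clock: 19.13
eef_pos: [484.6, 157.1, 115.5]
tcp_rot: [[0.999, -0.043, 0.0], [-0.043, -0.999, 0.0], [0.0, -0.0, -1.0]]
force: [-0.3, 0.1, -1.1]
width: 30.6
```

```bash
python3 -c "
from mom import *
im=mom(6);plan([484.5,156.5,115.2])"
```

```text
F [-0.983 -0.011 -0.577] sd [0.4  0.42 0.87] M [-0.0351  0.1624 -0.0127] sd [0.03  0.022 0.01 ] tcp [484.6 157.1 115.5]
offset along world y (mm): 60.9 +- 21.1  x: 281.7
t 19.43 tcp [484.6 157.1 115.5] yaw -2.45 F [-1.71  0.21  0.08] M [-0.089  0.197 -0.017] w 31.0
shift cm [-0.01  0.06  0.03] turn -0.05
```

Emit:
drive_tool --pt "0 0 0.02 0 1" --pt "0 0 0.02 0 1" --pt "0 0 0.02 0 0.55" --pt "0 0 0.02 0 0.5" --pt "0 0 0.02 0 0.5" --pt "0 0 0.02 0 0.5"

```text
clock: 19.93
eef_pos: [484.9, 157.1, 115.2]
tcp_rot: [[0.999, -0.043, 0.001], [-0.043, -0.999, 0.0], [0.001, -0.0, -1.0]]
force: [0.5, -0.1, -0.1]
width: 42.9
```

```bash
python3 -c "
from mom import *
from tilt import *
im=cams.snapshot('wrist');cv2.imwrite('pics/w10.png',im);tilt(im,rows=range(75,225,4))
im=cams.snapshot('side');cv2.imwrite('pics/s10.png',cv2.resize(im[200:330,200:350],None,fx=4,fy=4,interpolation=cv2.INTER_CUBIC))
plan([484.5,156.5,115.2])"
```

```text
edge resid 7.56 2.54
tool y,z first/last [ -0.7 -89.9  -2.9] [ -0.2 -30.3  -5.1] slope dz/dy -0.036 z at y=0 -5.9
t 20.03 tcp [484.7 157.1 115.2] yaw -2.45 F [-0.67 -0.72 -0.49] M [-0.027  0.015 -0.012] w 42.5
shift cm [-0.02  0.06 -0.  ] turn -0.05
```

View pics/w10.png

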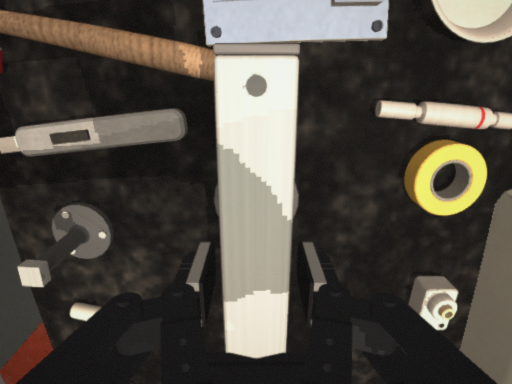

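View pics/s10.png

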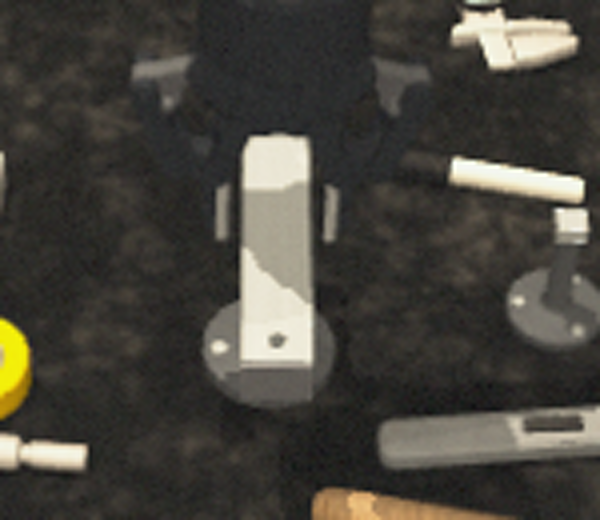

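Emit:
drive_tool --pt "0 0 0 0 0.2" --pt "0 0 0 0 0" --pt "0 0 0 0 0" --pt "0 0 0 0 0" --pt "0 0 -0.5 0 0" --pt "0 0 -1.5 0 0" --pt "0 0 -3 0 0" --pt "0 0 -5 0 0" --pt "0 0 -7 0 0" --pt "0 0 -9 0 0" --pt "0 0 -11 0 0" --pt "0 0 -12 0 0"

```text
clock: 21.03
eef_pos: [486.2, 157.4, 239.2]
tcp_rot: [[0.999, -0.043, 0.006], [-0.043, -0.999, 0.001], [0.006, -0.001, -1.0]]
force: [0.8, -0.2, -0.0]
width: 85.5
```

```bash
python3 -c "
from h import *
o=readout.get_obs()
im=cams.snapshot('wrist');cv2.imwrite('pics/w11.png',im)
im=cams.snapshot('side');cv2.imwrite('pics/s11.png',im)
plan([484.5,156.5,115.2])"
```

```text
t 21.13 tcp [486.4 157.4 238.4] yaw -2.45 F [ 0.35  0.13 -1.11] M [-0.017 -0.023 -0.015] w 85.3
shift cm [-0.26  0.12 12.32] turn -0.05
```

View pics/w11.png

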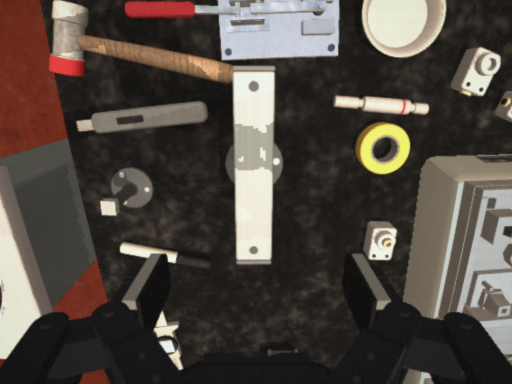

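View pics/s11.png

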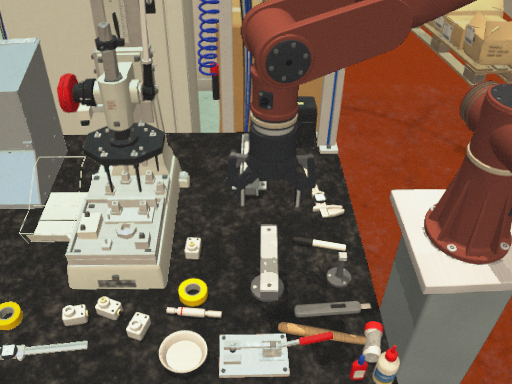

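Emit:
drive_tool --pt "0 0 -1 0 0" --pt "0 0 -2 0 0" --pt "0 0 -3 0 0" --pt "0 0 -3 0 0" --pt "0 0 -3 0 0" --pt "0 0 -3 0 0"

```text
clock: 21.63
eef_pos: [484.3, 157.0, 264.6]
tcp_rot: [[0.999, -0.043, -0.001], [-0.043, -0.999, -0.0], [-0.001, 0.0, -1.0]]
force: [0.3, 0.4, -0.8]
width: 85.2
```

```bash
python3 - <<'E'
from h import *
np.set_printoptions(precision=1,suppress=True)
cams.snapshot('wrist');cams.snapshot('wrist')
def hole(name,im,P,o,z):
    u=proj(name,[P],o)[0].round().astype(int); r=9
    g=cv2.cvtColor(im,cv2.COLOR_BGR2GRAY).astype(float)[u[1]-r:u[1]+r+1,u[0]-r:u[0]+r+1]
    return u
o=readout.get_obs();w=cams.snapshot('wrist');s=cams.snapshot('side');t=cams.snapshot('top')
cv2.imwrite('pics/w12.png',w);cv2.imwrite('pics/s12.png',cv2.resize(s[200:330,220:320],None,fx=4.5,fy=4.5,interpolation=cv2.INTER_CUBIC));cv2.imwrite('pics/t12.png',t)
import json;json.dump({k:np.array(v).tolist() for k,v in o.items()},open('o12.json','w'))
cv2.imwrite('pics/w12c.png',cv2.resize(w[50:280,200:320],None,fx=2.5,fy=2.5,interpolation=cv2.INTER_CUBIC))
cv2.imwrite('pics/t12c.png',cv2.resize(t[165:225,270:405],None,fx=5.5,fy=5.5,interpolation=cv2.INTER_CUBIC))
plan([484.5,156.5,115.2])
E
```

```text
t 21.88 tcp [484.2 157.  264.4] yaw -2.45 F [0.3 0.4 0.1] M [ 0. -0.  0.] w 85.2
shift cm [ 0.1  0.  14.9] turn -0.05
```

View pics/s12.png

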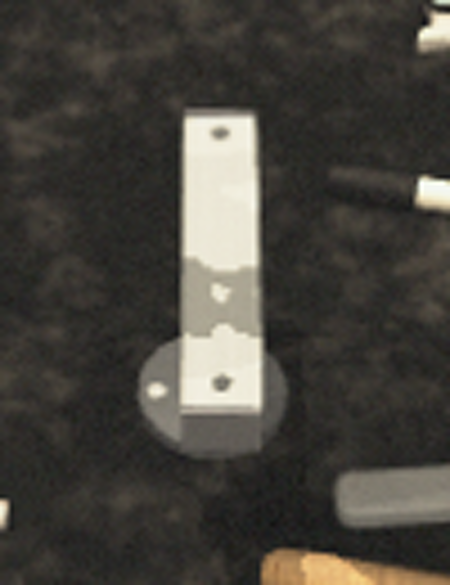

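View pics/w12c.png

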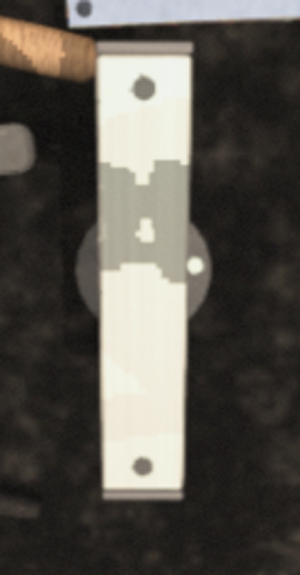

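View pics/t12.png

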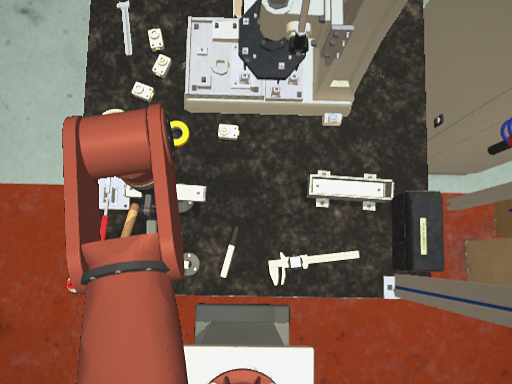

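View pics/t12c.png

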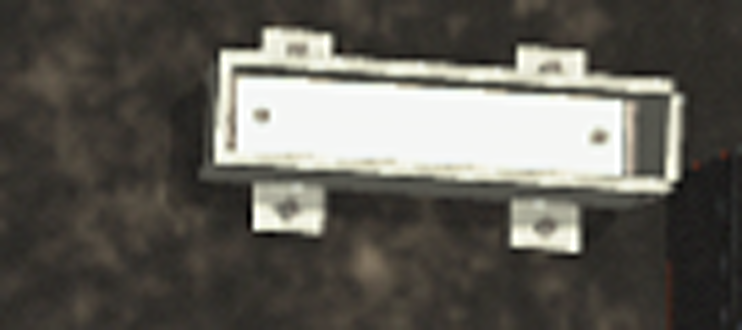

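```bash
python3 - <<'E'
from h import *
import json
np.set_printoptions(precision=1,suppress=True)
o=json.load(open('o12.json'))
W=lambda U,V:((U+.5)/2.5-.5+200,(V+.5)/2.5-.5+50)
S=lambda U,V:((U+.5)/4.5-.5+220,(V+.5)/4.5-.5+200)
T=lambda U,V:((U+.5)/5.5-.5+270,(V+.5)/5.5-.5+165)
h=[]
for w,s in ((W(143.5,88),S(222,383)),(W(142.5,466),S(220,132))):
    p,g=tri(ray('wrist',[w],o),ray('side',[s]));h.append(p);print(p,'gap',round(g,1))
d=h[0]-h[1];print('len',np.linalg.norm(d),'tilt',d[2]/np.linalg.norm(d),'centre',(h[0]+h[1])/2)
t=onplane('top',[T(261,115),T(599,136)],48);c=t.mean(0)[:2];m=np.array([510.1,-234.9]);y=np.array([.042,.999]);print('top bar in mag y',(c-m)@y,'x',(c-m)@np.array([.999,-.042]))
E
```

```text
[488.7 243.1 121.7] gap 1.5
[482.5 106.5 125.4] gap 1.4
len 136.76331954050292 tilt -0.026943831456432775 centre [485.6 174.8 123.5]
top bar in mag y 6.2925440519577345 x -0.4240160018485727
```

```bash
python3 - <<'E'
from h import *
s1=cams.snapshot('side')
for i in range(10): cams.snapshot('wrist')
s2=cams.snapshot('side')
s0=cv2.imread('pics/s11.png')
r=np.s_[215:305,250:290]
for a,b in ((s1,s2),(s0,s2)):
    g=lambda x:cv2.GaussianBlur(cv2.cvtColor(x[r],cv2.COLOR_BGR2GRAY),(5,5),0).astype(np.float32)
    print(np.abs(g(a)-g(b)).max(), cv2.phaseCorrelate(g(a),g(b)))
print(readout.get_obs()['clock'])
E
```

```text
15.0 ((-0.03774275300207108, 0.05586376453197772), 1.0130600706736246)
56.0 ((-0.004940297455075182, 0.11575895147914395), 0.9779527870814005)
22.4833
```

```bash
python3 -c "
from h import *
print(robot.hand_in()); print(readout.get_obs()['clock'])
im=cams.snapshot('side');cv2.imwrite('pics/s13.png',im)
s0=cv2.imread('pics/s11.png')
cv2.imwrite('pics/s13c.png',cv2.resize(im[200:330,220:320],None,fx=4.5,fy=4.5,interpolation=cv2.INTER_CUBIC))
"
```

```text
the job is handed in; nothing more can be done
None
the job is handed in; nothing more can be done
```

The bottom bar is out of the magazine and lying on the larger post's pad, with the gripper open and about 145 mm above it. I handed the job in at about 22.5 s of robot time. The hand-in reports no verdict, and the snapshot I tried to take after it was refused.

**What I did**
- **Drawing:** I gripped the projecting end and pulled the bar about 140 mm straight out. Its centre came to about 219 mm from the magazine's middle.
- **Balance:** The trial lift at the bar's middle put the balance point about 18 mm towards the magazine. I moved the grip there; a second lift left about 3 mm, within a few millimetres of noise, and the bar hung level.
- **Placing:** I lifted the bar to about 150 mm and carried it level. I lowered it until the weight came off the wrist (about 3.6 N down to 0.6 N), then opened the fingers and rose straight up.

**Last checks**
- **At rest:** Side pictures half a second apart showed the bar moving less than 0.1 pixel.
- **Position:** Its centre was about 20 mm from the pad along the bar, against the 60 mm allowed.
- **Level:** Triangulating its two holes gave a tilt of 0.027 rad. This check was loose: it put the top face 3 to 6 mm too high and the hole spacing about 3 mm short. The pictures showed the bar lying flat.
- **Magazine:** The top bar was about 6 mm forward of the middle. I could not see the middle bar directly, but nothing stuck out past the gate.
- **Bystanders:** None looked moved in the views, though the arm hid part of the final top picture. I did not measure their positions.

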